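# Set the batch-number drum to 7 and lock it

### The job

Set the batch-number unit on the stores bench for the next kit: gently roll its rubber-tyred drum from above until the number 7 stands centred in the little window, then push the unit's lock bolt fully home so the number cannot shift. Neither crush the sprung drum nor force the bolt, leave the parts lying around where they are, and let go at the end.

Things in the scene. Friction and masses are not known exactly. Their poses are not given: they have to be found in the camera images.
- unit: Grey batch-number unit, 150 x 190 mm, screwed to the bench at some yaw; origin on the bench below the drum. Its x runs across the drum (away from the robot at yaw 0), y along the level drum axle, z up; all points share these axes. At y +13 to +43 mm the drum's black tyre is open above, at y -28 to +8 a hood (top 125 mm) with the window, at y -60 to -115 the lock bolt. Over 18 N on any part of it damages it.
- tyre_nominal (a point): Tyre crown (top line, mid-width) at the MIDDLE height setting, 127 mm above the bench. The clamped setting is unknown: the true crown is up to 6 mm higher or lower, so feel for it. Tyre radius 55, width 30 mm. Its axle is sprung: gives at 1.5 N, then 3.5 N per mm, 9 mm travel; 6 to 10 N of press grips the rubber. Closed fingertips pressed on the crown and drawn along x roll it, 40 mm a stroke.
- number_drum (a joint): Drum angle in rad, end stops near -0.15 and 5.81. Number n is centred in the window at n x 0.6283 (7 at 4.398). It grows when the crown is drawn to the unit's +x, 55 mm of crown travel per rad. Friction of about 2 N at the rim keeps it where it is left. Digits 0 to 9, 17 mm tall, black on white, tops towards the unit's +x; between numbers two part digits show.
- window (a point): Centre of the window (32 mm in x, 26 mm in y) in the top of the hood, 125 mm above the bench, 38 mm to the unit's -y of the tyre's middle. The number on the drum is seen through it from above.
- bolt_grip (a point): Point in the lock bolt's upright black handle, 142 mm above the bench: 22 mm in x, 14 mm in y, top 12 mm above this point, clear 22 mm below it. It moves with the bolt to the unit's +y, towards the drum; withdrawn it is 122 mm to -y of the tyre's middle. Push it from outside with closed fingertips; it rides on the bolt against a buffer spring (3 N per mm, 6 mm), so it runs on a little when the bolt stops.
- lock_bolt (a joint): Bolt travel in m: 0 withdrawn (start), 0.019 fully home at a firm stop, pushed to the unit's +y against about 2.5 N of friction. After 5 mm its round nose goes between two dowels on the drum: within about 0.1 rad of a number it centres the drum itself (a few N more), else it jams. Home, it holds the drum within 0.1 rad of the number. Push slowly, well under 18 N.
- bearing: Bystander: plain steel ring, 52 mm across, 15 mm high, lying near the unit; origin at the centre of its underside. Leave alone.
- steel_roller: Bystander: steel conveyor roller 32 mm thick, 130 mm long with axle stubs, lying beyond the unit along its own x; origin under its middle. Leave alone.
- rubber_bush: Bystander: black rubber cylinder 36 mm across, 34 mm high, near the unit; origin at the centre of its underside. Leave alone.
- nylon_roller: Bystander: white roller 36 mm thick, 150 mm long, lying along its own x at the right of the bench; origin under its middle. Leave alone.
- bracket: Bystander: aluminium angle bracket 90 x 50 mm, 50 mm high at one end, at the left of the bench; origin under its foot. Leave alone.
- chain_sprocket: Bystander: dark steel toothed wheel 76 mm across, 27 mm high, at the right of the bench; origin at the centre of its underside. Leave alone.

How it is judged:
By the outcome, as a careful person would: the job done as asked, in the order asked, and still so for the second after the job is handed in, with the robot touching nothing.
It also fails if it takes over 58 s, if anything falls off the work surface, if the arm or the gripper's body presses on something with over 40 N, if the wrist force passes 120 N, or if a joint passes its speed limit or range.

### The arm

A 7-joint arm with a two-finger parallel gripper is mounted at the origin on the work surface. World frame = base frame: x ahead of the robot, y to its left, z up, the work surface at z = 0. Lengths are in m, angles in degrees, forces in N, time in s.
With the tool pointing down it reaches from about 0.35 to 0.9 m from the base axis. Payload 8.1 kg.
Tool frame: the origin (TCP) lies midway between the tips of the shut fingers; the grasp point (between the pads) lies 19 mm behind it; z points along the fingers, y is the direction in which the jaws open and shut (so a half turn about z gives the same grasp; the last joint's range is limited). The gripper opens to 85 mm and grips with 20 to 120 N. Pads are 22 mm wide; open, the fingers measure 114 mm over their backs; the gripper's body (76 mm by 85 mm) begins 54 mm behind the grasp point. The pads swing forward as they close: fully open they stand 13 mm farther back than shut.
Start: joints at [-76.066, 24.895, 1.432, 90.138, -0.665, 64.973, -4.303], TCP at [0.212, 0.588, 0.231] pointing down, gripper open.
Joint ranges: [-149.89, 149.89], [-25.12, 119.58], [-72.63, 75.52], [4.76, 147.25], [-75.54, 255.54], [6.69, 114.76], [-157.13, 157.13]. Speed limits (degrees/s): [127.2, 127.2, 172.46, 172.46, 180, 180, 180].

### API

Orientations are given as [roll, pitch, yaw] about the fixed x, y, z axes, in that order (R = Rz(yaw) Ry(pitch) Rx(roll)).
In Python, from station import env gives the robot as it stands.
- The arm moves only by the tool drive_tool, never from a script. Its arguments are lists of equal length, an entry for each row: "jaw": the finger opening in mm, from 0 to 85.4; "delta_pos": the shift along the tool's x, y, z in mm, a list of three; "angular": the turn, a rotation vector about the tool's x, y, z in rad, a list of three. In form: {"jaw": [jaw, ...], "delta_pos": [[tx, ty, tz], ...], "angular": [[rx, ry, rz], ...]}. A call has exactly 5 rows; each row is the pose to reach, as a shift and turn from the pose commanded when the call began, along the tool's axes at that moment; what a row does not reach only later rows make up. A row lasts 1/8 s, in which the tool goes at most 62.5 mm and 10.7 degrees, less where a joint would pass 70% of its speed; a pose out of reach is approached as far as the arm can. A call with a gripper value outside its range is refused whole. The fingers move at their own pace and stop on an object; "newtons" is the grip in N (left out, the last holds). Time passes only in rows, so rows that repeat a pose let the fingers close, or fill a call up. It gives the time, the measured TCP pose, the force and the opening at its end, in the units of the state.
- env.observe(): the state, without advancing time (a new reading comes with each control period).
- env.snapshot(name): name is "scene" or "top" or "wrist"; returns a dict with "frame" (420x560x3 uint8, red, green, blue), "fx", "fy", "cx", "cy" (pixels), "k1" (the pictures are not rectified: a ray, as slopes to the right and down, at radius r is drawn at 1 + k1 r^2 times it, then the intrinsics apply), "xyz" and "orientation" of the camera in the world. Camera axes: x right, y up, looking along -z (the intrinsics and any distortion apply to the point x, -y, -z); pixel columns grow to the right and rows downward; lengths in m; the calibration is good to about 2 mm. A picture is of the moment at which its call begins. There is no depth.
- env.finish_job(): hands the job in, once; it reports no verdict.
The state is a dict: "time": time; "joints": joint angles; "dq": joint speeds; "joint_efforts": joint torques, N m; "tool_pos": TCP position; "tool_rot": TCP orientation; "ft_force": force on the tool from outside, world axes, zero at the start; "moment": the same for the moment, N m; "width": opening from 0.0 (shut) to 1.0 (fully open).
Only numpy, scipy, OpenCV 4.12 (cv2) and the standard library are available. Lean on these libraries where they do the work, as an engineer would, in place of code of your own. Each camera call takes 0.05 s, during which the arm holds its last target.

## Working session

There is one attempt and no reset: what is moved stays moved. The work goes in short steps, Python scripts to look and compute and a tool call to move; the robot and the scene stay as the last step left them, time stands still between calls to the robot, and variables do not carry over. Pictures are saved under pics/ and viewed, and the job is handed in when it is done.

Besides the shell and the picture viewer there is one more tool, called after "Emit:" as name(argument=value, ...), one argument or row to a line, values as JSON. drive_tool: Moves the arm, as the interface text tells. Its arguments: {"type":"object","properties":{"jaw":{"type":"array","items":{"type":"number"}},"delta_pos":{"type":"array","items":{"type":"array","items":{"type":"number"}}},"angular":{"type":"array","items":{"type":"array","items":{"type":"number"}}},"newtons":{"type":"number"}},"required":["jaw","delta_pos","angular"]}

```bash
ls; mkdir -p pics; python3 - <<'E'
from station import env
import cv2,json
s=env.observe();print(s)
for n in ["scene","top","wrist"]:
    d=env.snapshot(n);f=d.pop("frame");cv2.imwrite(f"pics/{n}0.png",f[:,:,::-1]);print(n,d)
    json.dump({k:(v.tolist() if hasattr(v,'tolist') else v) for k,v in d.items()},open(f"{n}0.json","w"))
E
```

```text
pics
{'time': 0.0, 'joints': array([-76.06687367,  24.93529824,   1.42904731,  90.18938776,
        -0.6618566 ,  64.97259087,  -4.30162081]), 'dq': array([-0.06988045,  0.02135345,  0.05873929,  0.03900204, -0.05172011,
        0.0225073 , -0.06156494]), 'joint_efforts': array([-6.22932348e-04, -6.70466495e+01,  1.02484770e+00, -3.16209376e+01,
        1.56062323e-02,  1.24873349e-02,  2.08225475e-05]), 'tool_pos': array([0.21171183, 0.58751591, 0.23053619]), 'tool_rot': array([-1.79911508e+02,  9.81842458e-03,  1.60188431e+02]), 'ft_force': array([-0.88550857, -0.24594284,  0.36867448]), 'moment': array([-0.02087642, -0.04314291,  0.09590116]), 'width': 1.001465830165612}
scene {'fx': 397.9223646009056, 'fy': 397.9223646009056, 'cx': 282.4555838753728, 'cy': 206.87568508542157, 'k1': 0.021642180934704713, 'xyz': array([ 0.87297985, -0.63990918,  0.89393508]), 'orientation': array([41.74399194, -0.26843711, 26.68315767])}
top {'fx': 379.5052126209412, 'fy': 379.5052126209412, 'cx': 284.7673706329079, 'cy': 211.8763422651533, 'k1': -0.01983740841911265, 'xyz': array([0.38168007, 0.00135662, 0.99108325]), 'orientation': array([ 11.6056835 ,   0.36347817, -97.10633607])}
wrist {'fx': 336.35059805524395, 'fy': 336.35059805524395, 'cx': 282.5153589680088, 'cy': 208.81205491410782, 'k1': -0.0667992694489219, 'xyz': array([0.1449143 , 0.61230456, 0.37400696]), 'orientation': array([-16.08434464,   0.12271361,  70.14417602])}
```

View pics/scene0.png

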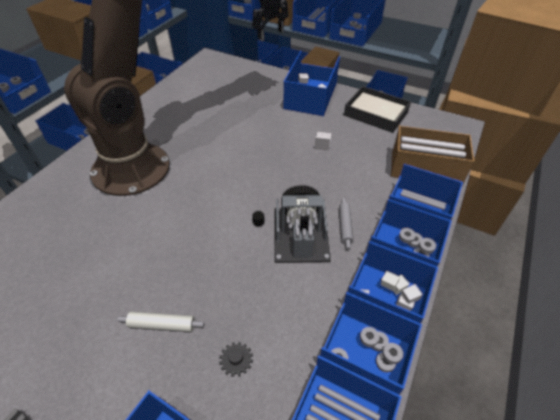

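View pics/top0.png

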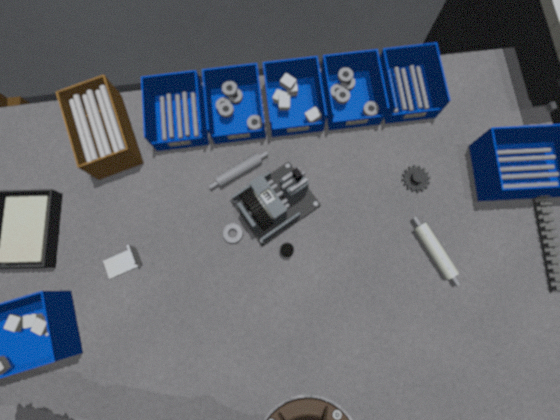

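View pics/wrist0.png

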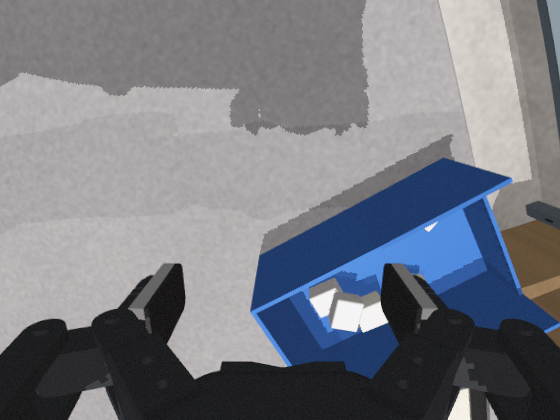

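```bash
cat > h.py <<'E'
import numpy as np, cv2
from scipy.spatial.transform import Rotation as R
def K(c): return np.array([[c["fx"],0,c["cx"]],[0,c["fy"],c["cy"]],[0,0,1.]])
def D(c): return np.array([c["k1"],0,0,0.])
def Rc(c): return R.from_euler("xyz",c["orientation"],degrees=True).as_matrix()@np.diag([1,-1,-1])
def ray(c,px):
    p=cv2.undistortPoints(np.array(px,float).reshape(-1,1,2),K(c),D(c)).reshape(-1,2)
    return np.c_[p,np.ones(len(p))]@Rc(c).T
def onz(c,px,z):
    d=ray(c,px);o=np.array(c["xyz"]);return o+d*((z-o[2])/d[:,2])[:,None]
def proj(c,P):
    M=Rc(c).T;t=-M@np.array(c["xyz"]);return cv2.projectPoints(np.array(P,float).reshape(-1,3),cv2.Rodrigues(M)[0],t,K(c),D(c))[0].reshape(-1,2)
E
python3 - <<'E'
import cv2
a=cv2.imread("pics/top0.png")[150:255,200:335];cv2.imwrite("pics/top0z.png",cv2.resize(a,None,fx=5.6,fy=5.6,interpolation=cv2.INTER_CUBIC))
a=cv2.imread("pics/scene0.png")[175:275,240:365];cv2.imwrite("pics/scene0z.png",cv2.resize(a,None,fx=6,fy=6,interpolation=cv2.INTER_CUBIC))
E
```

```text
(no output)
```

View pics/top0z.png

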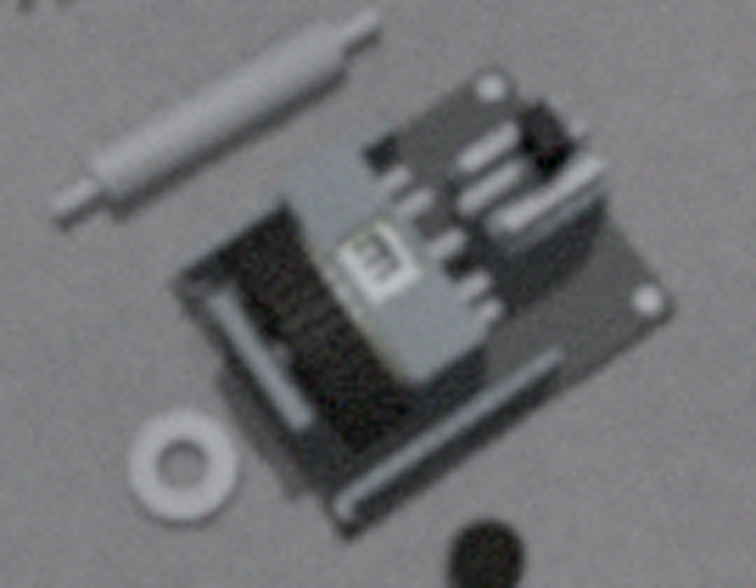

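View pics/scene0z.png

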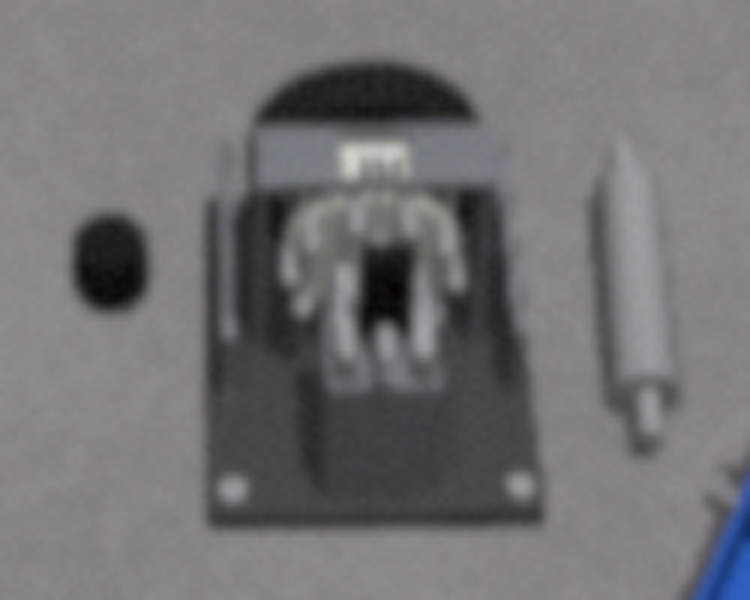

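```bash
python3 - <<'E'
import json
from h import *
t=json.load(open("top0.json"));s=json.load(open("scene0.json"))
T=lambda *p:np.array(p)/5.6+[200,150]-.4
S=lambda *p:np.array(p)/6+[240,175]-.4
print("win",onz(t,T(378,262),.125),onz(s,S(377,160),.125))
print("handle",onz(t,T(545,138),.150),onz(s,S(386,262),.154))
for n,p in dict(sA=(490,88),sB=(648,300)).items(): print(n,onz(t,T(*p),.008))
for n,p in dict(sB=(233,490),sA=(521,487)).items(): print(n,onz(s,S(*p),.008))
print("bar ends",onz(t,[T(345,505),T(560,352)],.06), "bear",onz(t,T(183,465),.015))
# hood edge along x direction, y+8 side: (295,205)->(410,380); tyre left
w=onz(t,[T(300,225),T(405,375)],.125);print(np.degrees(np.arctan2(*(w[0]-w[1])[1::-1])))
# rectified
u=cv2.imread("pics/top0.png")
E
```

```text
win [[0.60094251 0.02140618 0.125     ]] [[0.60594946 0.01615283 0.125     ]]
handle [[ 0.63829574 -0.05354739  0.15      ]] [[ 0.64278641 -0.05790396  0.154     ]]
sA [[ 0.7100118  -0.03967023  0.008     ]]
sB [[ 0.59608398 -0.10085179  0.008     ]]
sB [[ 0.59187531 -0.09539653  0.008     ]]
sA [[ 0.70627082 -0.03557388  0.008     ]]
bar ends [[ 0.50965348  0.04997266  0.06      ]
 [ 0.56605143 -0.05309535  0.06      ]] bear [[0.54375461 0.12492046 0.015     ]]
27.65126445163002
```

Emit:
drive_tool(
  jaw=[0,0,0,0,0],
  delta_pos=[
    [-47,-35,-2],
    [-94,-71,-4],
    [-140,-106,-6],
    [-187,-142,-8],
    [-234,-177,-10],
  ],
  angular=[
    [0,0,0.147],
    [0,0,0.294],
    [0,0,0.441],
    [0,0,0.588],
    [0,0,0.736],
  ],
  newtons=20,
)

```text
time: 0.78
tool_pos: [0.3727, 0.3403, 0.2414]
tool_rot: [180.0, -0.0, 117.7]
ft_force: [0.2, -0.1, 0.4]
width: 0.002
```

Emit:
drive_tool(
  jaw=[0,0,0,0,0],
  delta_pos=[
    [-58,5,-1],
    [-116,10,-2],
    [-174,15,-4],
    [-232,21,-5],
    [-290,26,-6],
  ],
  angular=[
    [0,0,0],
    [0,0,0],
    [0,0,0],
    [0,0,0],
    [0,0,0],
  ],
)

```text
time: 1.4
tool_pos: [0.5319, 0.0968, 0.2474]
tool_rot: [180.0, -0.0, 118.0]
ft_force: [0.4, 0.2, 0.4]
width: 0.001
```

Emit:
drive_tool(
  jaw=[0,0,0,0,0],
  delta_pos=[
    [-60,5,-1],
    [-120,10,-2],
    [-180,15,-3],
    [-240,21,-3],
    [-290,26,-3],
  ],
  angular=[
    [0,0,0],
    [0,0,0],
    [0,0,0],
    [0,0,0],
    [0,0,0],
  ],
)

```text
time: 2.02
tool_pos: [0.691, -0.1477, 0.2498]
tool_rot: [-180.0, 0.0, 118.0]
ft_force: [1.0, 0.5, 1.6]
width: -0.0
```

```bash
cat >> h.py <<'E'
import json
def snap(n,tag):
    from station import env
    d=env.snapshot(n);f=d.pop("frame")[:,:,::-1].copy();cv2.imwrite(f"pics/{tag}.png",f)
    d={k:(v.tolist() if hasattr(v,'tolist') else v) for k,v in d.items()};json.dump(d,open(f"{tag}.json","w"));return d,f
E
python3 -c "
from h import *
from station import env
snap('wrist','w1');print(env.observe()['tool_pos'],env.observe()['time'])"
```

```text
[ 0.69208507 -0.15487203  0.24922188] 2.075
```

View pics/w1.png

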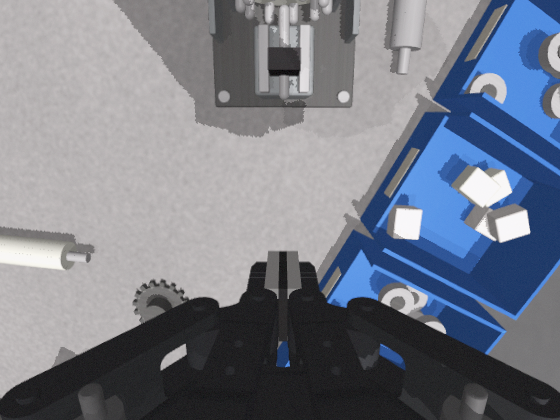

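Emit:
drive_tool(
  jaw=[0,0,0,0,0],
  delta_pos=[
    [45,0,0],
    [90,0,0],
    [110,0,0],
    [110,0,0],
    [110,0,0],
  ],
  angular=[
    [0,0,0],
    [0,0,0],
    [0,0,0],
    [0,0,0],
    [0,0,0],
  ],
)

```text
time: 2.7
tool_pos: [0.639, -0.0498, 0.2504]
tool_rot: [-180.0, 0.1, 117.9]
ft_force: [-0.6, -1.0, -0.1]
width: -0.001
```

```bash
python3 -c "
from h import *
from station import env
snap('wrist','w2');print(env.observe()['tool_pos'],env.observe()['time'])"
```

```text
[ 0.63900453 -0.05010395  0.25039207] 2.75
```

View pics/w2.png

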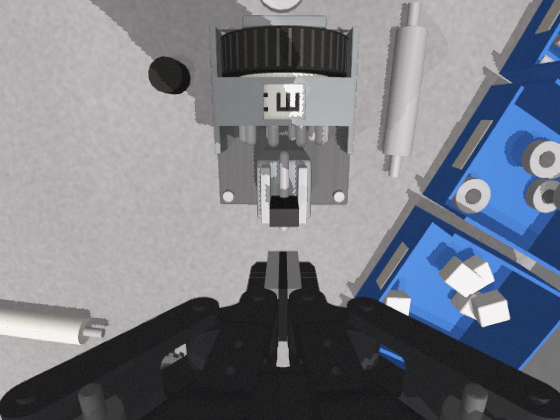

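```bash
python3 - <<'E'
from h import *
a=cv2.imread("pics/w2.png")
b=cv2.resize(a[10:240,205:365],None,fx=5,fy=5,interpolation=cv2.INTER_CUBIC)
b=cv2.rotate(b,cv2.ROTATE_90_COUNTERCLOCKWISE)
cv2.imwrite("pics/w2z.png",cv2.resize(b,(799,556)))
c=json.load(open("w2.json"));c1=json.load(open("w1.json"))
print(onz(c,[(228,197),(339,197)],.008),onz(c1,[(224,97),(344,97)],.008))
E
```

```text
[[ 0.59348177 -0.10320972  0.008     ]
 [ 0.70966286 -0.04166894  0.008     ]] [[ 0.5925662  -0.10060962  0.008     ]
 [ 0.70890991 -0.0389001   0.008     ]]
```

View pics/w2z.png

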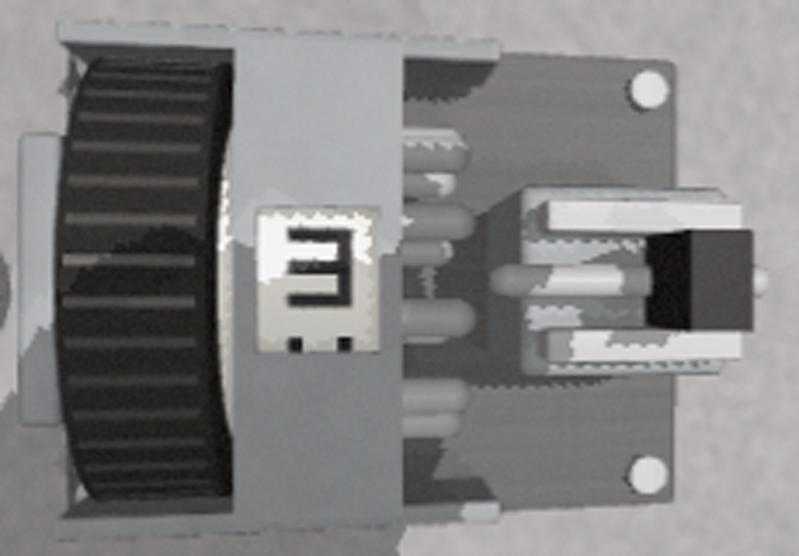

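```bash
python3 - <<'E'
from h import *
c=json.load(open("w2.json"));print(c["xyz"],c["orientation"])
w=onz(c,[(284.4,101.5)],.125)[0];h=onz(c,[(284.4,217.5)],.154)[0];print(w,h)
d=w-h;print(np.hypot(*d[:2]),np.degrees(np.arctan2(-d[0],d[1])))
yu=np.array([-np.sin(np.radians(28)),np.cos(np.radians(28))])
print("tyre from win",w[:2]+.038*yu,"from h",h[:2]+.122*yu)
c1=json.load(open("w1.json"));print(onz(c1,[(284,74-7)],.154))
E
```

```text
[0.6052428860141894, 0.0131535230570477, 0.39378949859491447] [-16.17373393126482, 0.039857061190212664, 27.899161092633197]
[0.6027607  0.02052908 0.125     ] [ 0.64204869 -0.05370704  0.154     ]
0.08399135373526362 27.889138638235213
tyre from win [0.58492078 0.05408109] from h [0.58477316 0.05401257]
[[ 0.64427376 -0.05854848  0.154     ]]
```

Emit:
drive_tool(
  jaw=[0,0,0,0,0],
  delta_pos=[
    [55,-9,5],
    [110,-18,20],
    [117,-19,70],
    [117,-19,107],
    [117,-19,114],
  ],
  angular=[
    [0,0,0],
    [0,0,0],
    [0,0,0],
    [0,0,0],
    [0,0,0],
  ],
)

```text
time: 3.38
tool_pos: [0.5659, 0.0447, 0.1343]
tool_rot: [-179.8, -0.0, 117.9]
ft_force: [-0.5, -0.2, 1.1]
width: -0.003
```

Emit:
drive_tool(
  jaw=[0,0,0,0,0],
  delta_pos=[
    [0,0,0],
    [0,0,0.5],
    [0,0,1],
    [0,0,1.5],
    [0,0,1.5],
  ],
  angular=[
    [0,0,0],
    [0,0,0],
    [0,0,0],
    [0,0,0],
    [0,0,0],
  ],
)

```text
time: 4.0
tool_pos: [0.567, 0.0461, 0.1351]
tool_rot: [180.0, 0.0, 118.0]
ft_force: [-0.1, -0.4, 0.2]
width: -0.0
```

```bash
python3 -c "
from h import *
from station import env
o=env.observe();print(o['tool_pos'],o['time'],o['ft_force'])
snap('scene','s1');a=cv2.imread('pics/s1.png')[150:260,240:365];cv2.imwrite('pics/s1z.png',cv2.resize(a,None,fx=5.4,fy=5.4,interpolation=cv2.INTER_CUBIC))"
```

```text
[0.56703581 0.04609644 0.1350536 ] 4.0 [-0.13119708 -0.4201963   0.20711043]
```

View pics/s1z.png

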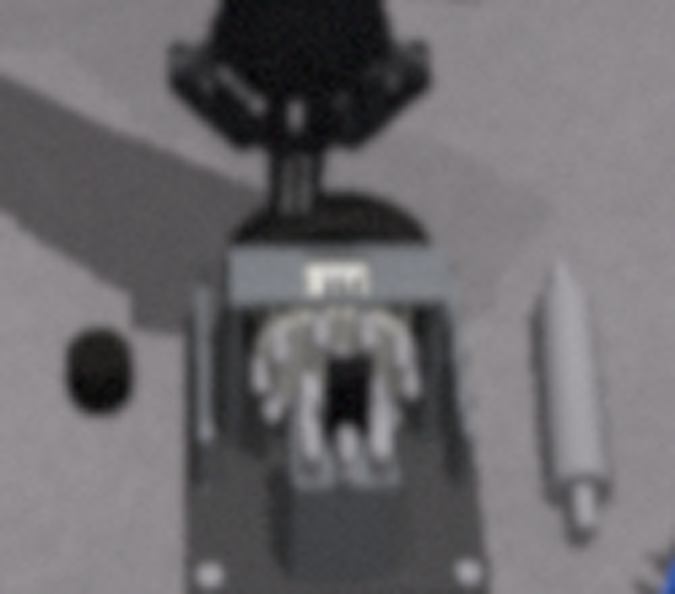

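Emit:
drive_tool(
  jaw=[0,0,0,0,0],
  delta_pos=[
    [0,0,1],
    [0,0,2],
    [0,0,2.5],
    [0,0,2.5],
    [0,0,2.5],
  ],
  angular=[
    [0,0,0],
    [0,0,0],
    [0,0,0],
    [0,0,0],
    [0,0,0],
  ],
)

```text
time: 4.68
tool_pos: [0.567, 0.046, 0.1323]
tool_rot: [180.0, -0.0, 118.0]
ft_force: [-0.8, 0.0, -0.5]
width: 0.001
```

Emit:
drive_tool(
  jaw=[0,0,0,0,0],
  delta_pos=[
    [0,0,1],
    [0,0,2],
    [0,0,2.5],
    [0,0,2.5],
    [0,0,2.5],
  ],
  angular=[
    [0,0,0],
    [0,0,0],
    [0,0,0],
    [0,0,0],
    [0,0,0],
  ],
)

```text
time: 5.3
tool_pos: [0.5669, 0.046, 0.1298]
tool_rot: [180.0, -0.0, 118.0]
ft_force: [-0.0, -0.1, -0.1]
width: -0.002
```

Emit:
drive_tool(
  jaw=[0,0,0,0,0],
  delta_pos=[
    [0,0,1],
    [0,0,2],
    [0,0,2.5],
    [0,0,2.5],
    [0,0,2.5],
  ],
  angular=[
    [0,0,0],
    [0,0,0],
    [0,0,0],
    [0,0,0],
    [0,0,0],
  ],
)

```text
time: 5.92
tool_pos: [0.567, 0.0461, 0.1275]
tool_rot: [180.0, -0.0, 118.0]
ft_force: [-0.8, 0.1, 3.5]
width: 0.001
```

Emit:
drive_tool(
  jaw=[0,0,0,0,0],
  delta_pos=[
    [0,0,0.6],
    [0,0,1.2],
    [0,0,1.2],
    [0,4,1.2],
    [0,8,1.2],
  ],
  angular=[
    [0,0,0],
    [0,0,0],
    [0,0,0],
    [0,0,0],
    [0,0,0],
  ],
)

```text
time: 6.55
tool_pos: [0.5736, 0.0498, 0.1265]
tool_rot: [-180.0, -0.0, 118.0]
ft_force: [-4.6, 0.9, 10.9]
width: -0.003
```

Emit:
drive_tool(
  jaw=[0,0,0,0,0],
  delta_pos=[
    [0,6,-0.6],
    [0,13,-0.6],
    [0,20,-0.6],
    [0,27,-0.6],
    [0,30,-0.6],
  ],
  angular=[
    [0,0,0],
    [0,0,0],
    [0,0,0],
    [0,0,0],
    [0,0,0],
  ],
)

```text
time: 7.18
tool_pos: [0.6012, 0.0642, 0.1271]
tool_rot: [179.9, 0.0, 118.0]
ft_force: [-1.9, 0.1, 5.9]
width: -0.003
```

```bash
cat >> h.py <<'E'
def look(tag):
    from station import env
    o=env.observe();print(o['tool_pos'],o['time'],o['ft_force'])
    snap('scene',tag);a=cv2.imread(f'pics/{tag}.png')[185:235,270:345];cv2.imwrite(f'pics/{tag}z.png',cv2.resize(a,None,fx=10,fy=10,interpolation=cv2.INTER_CUBIC))
E
python3 -c "
from h import *
look('s2')"
```

```text
[0.60117651 0.06417434 0.12710421] 7.175 [-1.89033466  0.14984943  5.92344302]
```

View pics/s2z.png

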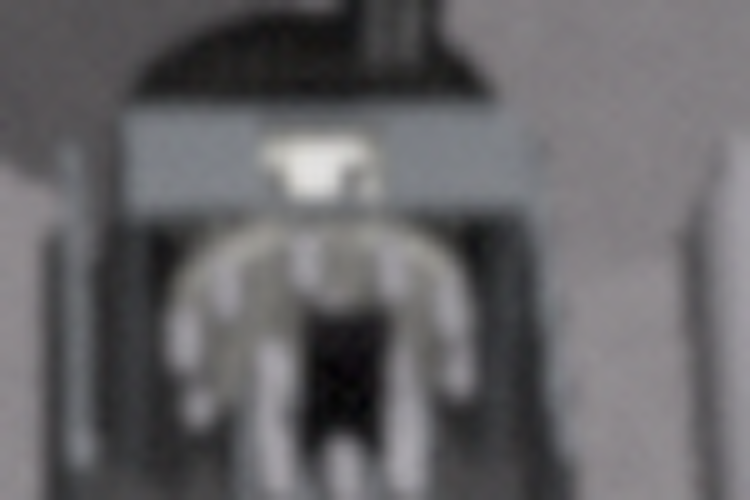

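Emit:
drive_tool(
  jaw=[0,0,0,0,0],
  delta_pos=[
    [0,0,-6],
    [0,-20,-8],
    [0,-39,-6],
    [0,-39,-2],
    [0,-39,-0.5],
  ],
  angular=[
    [0,0,0],
    [0,0,0],
    [0,0,0],
    [0,0,0],
    [0,0,0],
  ],
)

```text
time: 7.85
tool_pos: [0.5661, 0.0457, 0.127]
tool_rot: [-180.0, -0.0, 118.0]
ft_force: [-3.3, -1.4, 4.3]
width: 0.001
```

Emit:
drive_tool(
  jaw=[0,0,0,0,0],
  delta_pos=[
    [0,0,0.6],
    [0,2,0.7],
    [0,10,0.7],
    [0,18,0.7],
    [0,24,0.7],
  ],
  angular=[
    [0,0,0],
    [0,0,0],
    [0,0,0],
    [0,0,0],
    [0,0,0],
  ],
)

```text
time: 8.48
tool_pos: [0.5887, 0.0577, 0.1274]
tool_rot: [179.9, 0.0, 118.1]
ft_force: [-3.3, 0.1, 9.2]
width: 0.005
```

Emit:
drive_tool(
  jaw=[0,0,0,0,0],
  delta_pos=[
    [0,7,0.2],
    [0,14,0.2],
    [0,16,0.2],
    [0,16,0.2],
    [0,16,0],
  ],
  angular=[
    [0,0,0],
    [0,0,0],
    [0,0,0],
    [0,0,0],
    [0,0,0],
  ],
)

```text
time: 9.1
tool_pos: [0.6026, 0.0649, 0.127]
tool_rot: [179.9, 0.0, 118.0]
ft_force: [0.5, 0.7, 4.9]
width: 0.008
```

Emit:
drive_tool(
  jaw=[0,0,0,0,0],
  delta_pos=[
    [0,0,-6],
    [0,-20,-8],
    [0,-40,-6],
    [0,-40,-2],
    [0,-40,-1],
  ],
  angular=[
    [0,0,0],
    [0,0,0],
    [0,0,0],
    [0,0,0],
    [0,0,0],
  ],
)

```text
time: 9.72
tool_pos: [0.5659, 0.0457, 0.1273]
tool_rot: [-179.9, -0.0, 118.0]
ft_force: [-2.2, -1.4, 2.5]
width: 0.006
```

```bash
python3 -c "
from h import *
look('s3')"
```

```text
[0.56588797 0.04571879 0.12726893] 9.725 [-2.15789796 -1.38333853  2.52548982]
```

View pics/s3z.png

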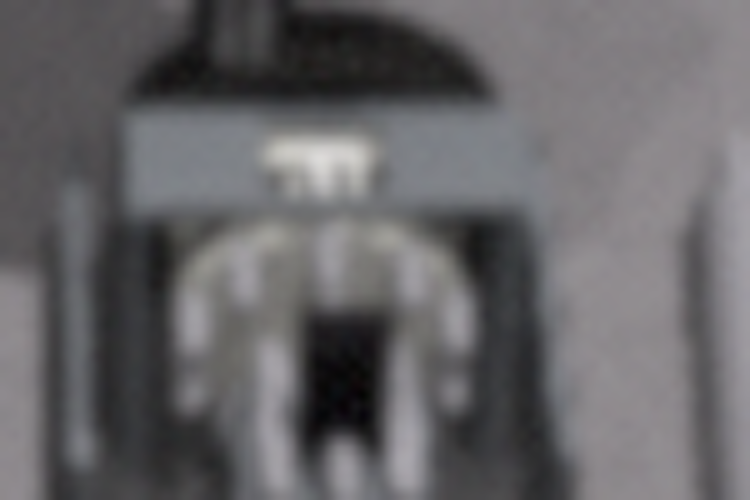

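Emit:
drive_tool(
  jaw=[0,0,0,0,0],
  delta_pos=[
    [0,0,1.1],
    [0,2,1.3],
    [0,10,1.3],
    [0,18,1.3],
    [0,24,1.3],
  ],
  angular=[
    [0,0,0],
    [0,0,0],
    [0,0,0],
    [0,0,0],
    [0,0,0],
  ],
)

```text
time: 10.4
tool_pos: [0.5887, 0.0579, 0.1272]
tool_rot: [179.9, 0.0, 118.1]
ft_force: [-2.6, 0.1, 10.1]
width: 0.001
```

Emit:
drive_tool(
  jaw=[0,0,0,0,0],
  delta_pos=[
    [0,7,0.2],
    [0,14,0.2],
    [0,16,0.2],
    [0,16,0.2],
    [0,16,0],
  ],
  angular=[
    [0,0,0],
    [0,0,0],
    [0,0,0],
    [0,0,0],
    [0,0,0],
  ],
)

```text
time: 11.02
tool_pos: [0.603, 0.0652, 0.1269]
tool_rot: [179.8, 0.0, 118.1]
ft_force: [1.2, 1.0, 5.0]
width: 0.001
```

Emit:
drive_tool(
  jaw=[0,0,0,0,0],
  delta_pos=[
    [0,0,-8],
    [0,0,-50],
    [-30,-15,-100],
    [-90,-18,-122],
    [-117,-20,-122],
  ],
  angular=[
    [0,0,0],
    [0,0,0],
    [0,0,0],
    [0,0,0],
    [0,0,0],
  ],
)

```text
time: 11.65
tool_pos: [0.6405, -0.0521, 0.2512]
tool_rot: [179.8, 0.2, 117.9]
ft_force: [0.8, 0.4, -0.4]
width: 0.003
```

```bash
cat >>h.py <<'E'
def wlook(tag):
    from station import env
    o=env.observe();print(o['tool_pos'],o['tool_rot'],o['time'])
    snap('wrist',tag);a=cv2.imread(f'pics/{tag}.png')[10:240,205:365]
    b=cv2.rotate(cv2.resize(a,None,fx=5,fy=5,interpolation=cv2.INTER_CUBIC),cv2.ROTATE_90_COUNTERCLOCKWISE)
    cv2.imwrite(f"pics/{tag}z.png",cv2.resize(b,(799,556)))
E
python3 -c "
from h import *
wlook('w3')"
```

```text
[ 0.64045551 -0.05209984  0.25123453] [179.79566253   0.20725186 117.85290467] 11.65
```

View pics/w3z.png

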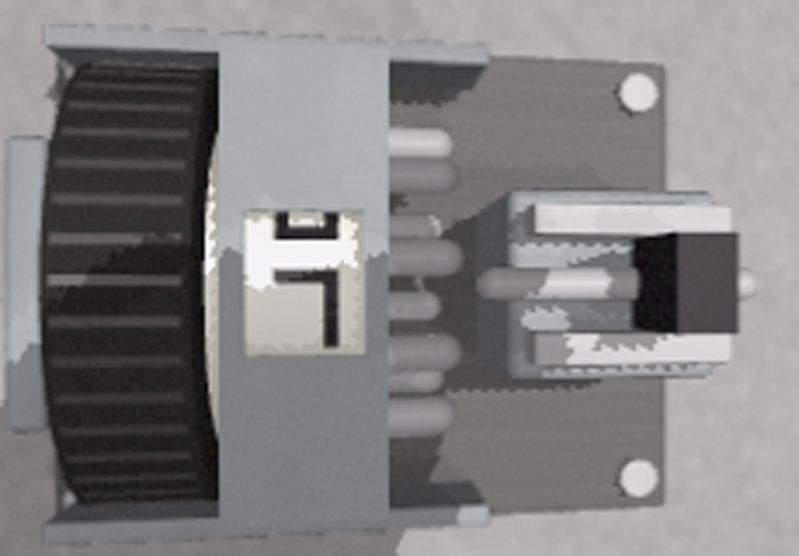

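Emit:
drive_tool(
  jaw=[0,0,0,0,0],
  delta_pos=[
    [55,-2,5],
    [110,-4,20],
    [117,-4,70],
    [117,-4,112],
    [117,-4,119.5],
  ],
  angular=[
    [0,0,0],
    [0,0,0],
    [0,0,0],
    [0,0,0],
    [0,0,0],
  ],
)

```text
time: 12.32
tool_pos: [0.5786, 0.0543, 0.1271]
tool_rot: [-179.8, -0.1, 118.1]
ft_force: [-5.7, 6.2, 12.8]
width: -0.005
```

Emit:
drive_tool(
  jaw=[0,0,0,0,0],
  delta_pos=[
    [0,0,0],
    [0,0,1],
    [0,0,2],
    [0,0,2.3],
    [0,0,2.3],
  ],
  angular=[
    [0,0,0],
    [0,0,0],
    [0,0,0],
    [0,0,0],
    [0,0,0],
  ],
)

```text
time: 12.95
tool_pos: [0.5807, 0.0538, 0.1279]
tool_rot: [179.9, -0.0, 118.0]
ft_force: [-3.9, 2.3, 8.8]
width: -0.005
```

Emit:
drive_tool(
  jaw=[0,0,0,0,0],
  delta_pos=[
    [0,2,0],
    [0,4,0],
    [0,6,0],
    [0,6.5,0],
    [0,6.5,0],
  ],
  angular=[
    [0,0,0],
    [0,0,0],
    [0,0,0],
    [0,0,0],
    [0,0,0],
  ],
)

```text
time: 13.58
tool_pos: [0.5866, 0.0568, 0.128]
tool_rot: [179.9, -0.0, 118.0]
ft_force: [-3.5, 3.9, 8.9]
width: 0.003
```

Emit:
drive_tool(
  jaw=[0,0,0,0,0],
  delta_pos=[
    [0,0,-8],
    [0,0,-50],
    [-30,0,-100],
    [-90,-2,-121],
    [-117,-2,-122],
  ],
  angular=[
    [0,0,0],
    [0,0,0],
    [0,0,0],
    [0,0,0],
    [0,0,0],
  ],
)

```text
time: 14.2
tool_pos: [0.641, -0.0528, 0.2519]
tool_rot: [179.8, 0.3, 117.8]
ft_force: [-0.3, 0.2, -0.7]
width: 0.002
```

```bash
python3 -c "
from h import *
wlook('w4')"
```

```text
[ 0.64100355 -0.05277495  0.25193154] [179.78871471   0.2649565  117.7926549 ] 14.2
```

View pics/w4z.png

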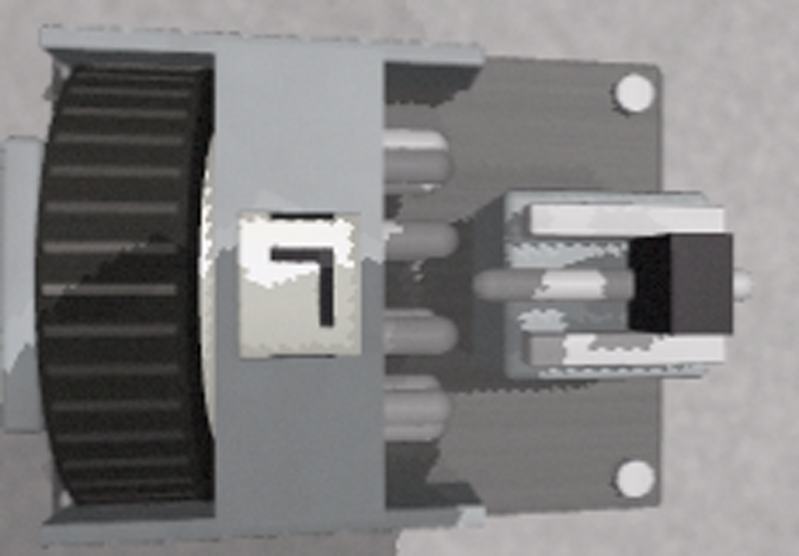

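Emit:
drive_tool(
  jaw=[0,0,0,0,0],
  delta_pos=[
    [-38,0,0],
    [-38,0,20],
    [-38,0,70],
    [-38,0,110],
    [-38,0,115],
  ],
  angular=[
    [0,0,0],
    [0,0,0],
    [0,0,0],
    [0,0,0],
    [0,0,0],
  ],
)

```text
time: 14.88
tool_pos: [0.6551, -0.0815, 0.1312]
tool_rot: [-179.7, -0.1, 118.0]
ft_force: [0.4, 0.2, 0.0]
width: 0.003
```

Emit:
drive_tool(
  jaw=[0,0,0,0,0],
  delta_pos=[
    [0,0,0],
    [0,0,0],
    [1,0,0],
    [2,0,0],
    [3,0,0],
  ],
  angular=[
    [0,0,0],
    [0,0,0],
    [0,0,0],
    [0,0,0],
    [0,0,0],
  ],
)

```text
time: 15.5
tool_pos: [0.6556, -0.0789, 0.1337]
tool_rot: [180.0, 0.0, 118.0]
ft_force: [-0.1, -0.2, -0.1]
width: -0.0
```

```bash
cat >>h.py <<'E'
def st():
    from station import env
    o=env.observe();p=o['tool_pos'];a=np.radians(27.95);x=np.array([np.cos(a),np.sin(a)]);y=np.array([-x[1],x[0]]);d=p[:2]-[.5848,.0540];f=o['ft_force'][:2]
    print('t',o['time'],'ux %.1f uy %.1f z %.1f'%(d@x*1e3,d@y*1e3,p[2]*1e3),'F ux %.1f uy %.1f z %.1f'%(f@x,f@y,o['ft_force'][2]))
E
python3 -c "
from h import *
st()
snap('scene','s5');a=cv2.imread('pics/s5.png')[170:280,240:365];cv2.imwrite('pics/s5z.png',cv2.resize(a,None,fx=5.4,fy=5.4,interpolation=cv2.INTER_CUBIC));snap('wrist','w5')"
```

```text
t 15.5 ux 0.3 uy -150.6 z 133.7 F ux -0.2 uy -0.2 z -0.1
```

View pics/s5z.png

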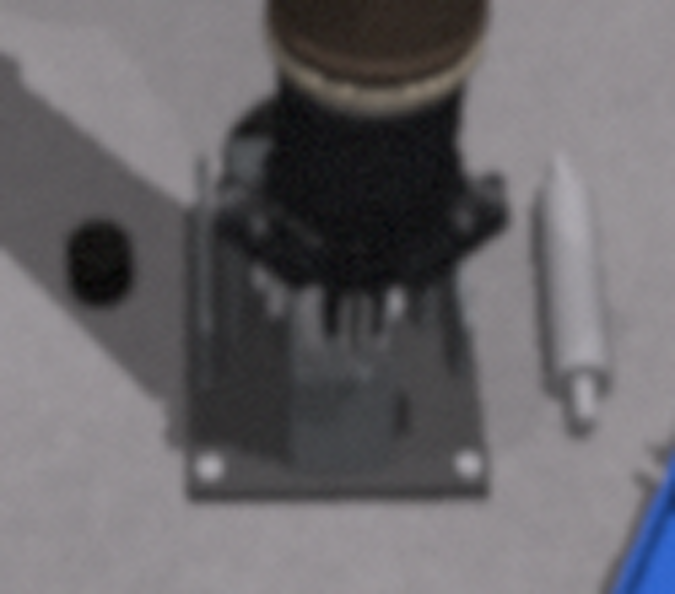

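View pics/w5.png

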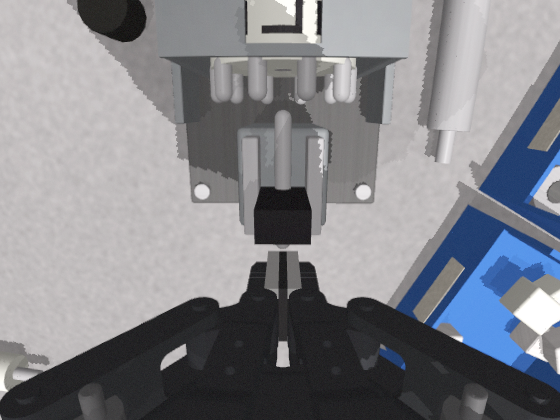

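Emit:
drive_tool(
  jaw=[0,0,0,0,0],
  delta_pos=[
    [2,0,0],
    [4,0,0],
    [6,0,0],
    [8,0,0],
    [10,0,0],
  ],
  angular=[
    [0,0,0],
    [0,0,0],
    [0,0,0],
    [0,0,0],
    [0,0,0],
  ],
)

```text
time: 16.23
tool_pos: [0.6508, -0.0701, 0.1334]
tool_rot: [180.0, 0.0, 118.0]
ft_force: [0.6, -1.0, 0.2]
width: -0.003
```

Emit:
drive_tool(
  jaw=[0,0,0,0,0],
  delta_pos=[
    [1,0,0],
    [2,0,0],
    [3,0,0],
    [4,0,0],
    [5,0,0],
  ],
  angular=[
    [0,0,0],
    [0,0,0],
    [0,0,0],
    [0,0,0],
    [0,0,0],
  ],
)

```text
time: 16.85
tool_pos: [0.6485, -0.0658, 0.1335]
tool_rot: [180.0, 0.0, 118.0]
ft_force: [1.2, -2.4, -0.9]
width: 0.002
```

```bash
python3 -c "
from h import *
st()"
```

```text
t 16.85 ux 0.1 uy -135.7 z 133.5 F ux -0.1 uy -2.7 z -0.9
```

Emit:
drive_tool(
  jaw=[0,0,0,0,0],
  delta_pos=[
    [1,0,0],
    [2,0,0],
    [3,0,0],
    [3,0,0],
    [3,0,0],
  ],
  angular=[
    [0,0,0],
    [0,0,0],
    [0,0,0],
    [0,0,0],
    [0,0,0],
  ],
)

```text
time: 17.48
tool_pos: [0.6471, -0.063, 0.1334]
tool_rot: [180.0, -0.0, 118.0]
ft_force: [0.6, -1.9, -0.7]
width: -0.002
```

Emit:
drive_tool(
  jaw=[0,0,0,0,0],
  delta_pos=[
    [1,0,0],
    [2,0,0],
    [3,0,0],
    [3,0,0],
    [3,0,0],
  ],
  angular=[
    [0,0,0],
    [0,0,0],
    [0,0,0],
    [0,0,0],
    [0,0,0],
  ],
)

```text
time: 18.1
tool_pos: [0.6457, -0.0604, 0.1334]
tool_rot: [180.0, -0.0, 118.0]
ft_force: [0.4, -1.8, -0.2]
width: -0.006
```

```bash
python3 -c "
from h import *
st()"
```

```text
t 18.1 ux 0.1 uy -129.6 z 133.4 F ux -0.5 uy -1.8 z -0.2
```

Past the dowel entry with no jam. Continuing.

Emit:
drive_tool(
  jaw=[0,0,0,0,0],
  delta_pos=[
    [1,0,0],
    [2,0,0],
    [3,0,0],
    [4,0,0],
    [4,0,0],
  ],
  angular=[
    [0,0,0],
    [0,0,0],
    [0,0,0],
    [0,0,0],
    [0,0,0],
  ],
)

```text
time: 18.73
tool_pos: [0.6438, -0.0568, 0.1334]
tool_rot: [180.0, -0.0, 118.0]
ft_force: [0.8, -0.7, 0.0]
width: 0.0
```

Emit:
drive_tool(
  jaw=[0,0,0,0,0],
  delta_pos=[
    [1,0,0],
    [2,0,0],
    [2,0,0],
    [2,0,0],
    [2,0,0],
  ],
  angular=[
    [0,0,0],
    [0,0,0],
    [0,0,0],
    [0,0,0],
    [0,0,0],
  ],
)

```text
time: 19.35
tool_pos: [0.6429, -0.0551, 0.1334]
tool_rot: [180.0, -0.0, 118.0]
ft_force: [2.2, -1.3, 0.0]
width: -0.003
```

```bash
python3 -c "
from h import *
st()"
```

```text
t 19.35 ux 0.2 uy -123.6 z 133.4 F ux 1.3 uy -2.1 z 0.0
```

Emit:
drive_tool(
  jaw=[0,0,0,0,0],
  delta_pos=[
    [1,0,0],
    [2,0,0],
    [2,0,0],
    [2,0,0],
    [2,0,0],
  ],
  angular=[
    [0,0,0],
    [0,0,0],
    [0,0,0],
    [0,0,0],
    [0,0,0],
  ],
)

```text
time: 19.98
tool_pos: [0.6419, -0.0534, 0.1334]
tool_rot: [180.0, -0.0, 118.0]
ft_force: [1.3, -2.0, 0.1]
width: 0.0
```

Emit:
drive_tool(
  jaw=[0,0,0,0,0],
  delta_pos=[
    [1,0,0],
    [1,0,0],
    [1,0,0],
    [1,0,0],
    [1,0,0],
  ],
  angular=[
    [0,0,0],
    [0,0,0],
    [0,0,0],
    [0,0,0],
    [0,0,0],
  ],
)

```text
time: 20.6
tool_pos: [0.6415, -0.0527, 0.1334]
tool_rot: [180.0, 0.0, 118.0]
ft_force: [2.9, -3.2, -0.2]
width: -0.001
```

Emit:
drive_tool(
  jaw=[0,0,0,0,0],
  delta_pos=[
    [0.5,0,0],
    [1,0,0],
    [1,0,0],
    [1,0,0],
    [1,0,0],
  ],
  angular=[
    [0,0,0],
    [0,0,0],
    [0,0,0],
    [0,0,0],
    [0,0,0],
  ],
)

```text
time: 21.22
tool_pos: [0.6412, -0.0522, 0.1335]
tool_rot: [180.0, 0.0, 118.0]
ft_force: [4.0, -3.9, -1.3]
width: -0.001
```

```bash
python3 -c "
from h import *
st();snap('wrist','w6')"
```

```text
t 21.225 ux 0.1 uy -120.2 z 133.5 F ux 1.7 uy -5.3 z -1.3
```

View pics/w6.png

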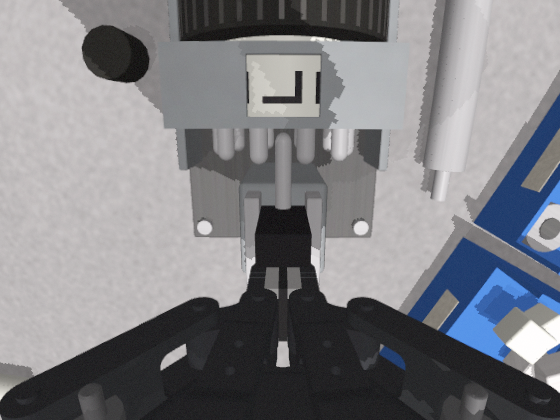

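Emit:
drive_tool(
  jaw=[0,0,0,0,0],
  delta_pos=[
    [0.5,0,0],
    [1,0,0],
    [1,0,0],
    [1,0,0],
    [1,0,0],
  ],
  angular=[
    [0,0,0],
    [0,0,0],
    [0,0,0],
    [0,0,0],
    [0,0,0],
  ],
)

```text
time: 21.9
tool_pos: [0.641, -0.0517, 0.1336]
tool_rot: [180.0, 0.1, 118.0]
ft_force: [5.0, -5.0, -3.0]
width: 0.002
```

```bash
python3 -c "
from h import *
st()"
```

```text
t 21.9 ux 0.1 uy -119.8 z 133.6 F ux 2.1 uy -6.8 z -3.0
```

Emit:
drive_tool(
  jaw=[0,0,0,0,0],
  delta_pos=[
    [0.5,0,0],
    [0.5,0,0],
    [0.5,0,0],
    [0.5,0,0],
    [0.5,0,0],
  ],
  angular=[
    [0,0,0],
    [0,0,0],
    [0,0,0],
    [0,0,0],
    [0,0,0],
  ],
)

```text
time: 22.52
tool_pos: [0.6409, -0.0515, 0.1336]
tool_rot: [180.0, 0.1, 118.0]
ft_force: [5.5, -5.9, -2.6]
width: -0.0
```

```bash
python3 -c "
from h import *
st()"
```

```text
t 22.525 ux 0.1 uy -119.5 z 133.6 F ux 2.0 uy -7.8 z -2.6
```

Emit:
drive_tool(
  jaw=[0,0,0,0,0],
  delta_pos=[
    [0.5,0,0],
    [1,0,0],
    [1,0,0],
    [1,0,0],
    [1,0,0],
  ],
  angular=[
    [0,0,0],
    [0,0,0],
    [0,0,0],
    [0,0,0],
    [0,0,0],
  ],
)

```text
time: 23.15
tool_pos: [0.6407, -0.0511, 0.1336]
tool_rot: [180.0, 0.2, 117.9]
ft_force: [6.3, -6.4, -2.5]
width: -0.001
```

```bash
python3 -c "
from h import *
st()"
```

```text
t 23.15 ux 0.1 uy -119.0 z 133.6 F ux 2.6 uy -8.6 z -2.5
```

Emit:
drive_tool(
  jaw=[0,0,0,0,0],
  delta_pos=[
    [0.5,0,0],
    [0.5,0,0],
    [0.5,0,0],
    [0.5,0,0],
    [0.5,0,0],
  ],
  angular=[
    [0,0,0],
    [0,0,0],
    [0,0,0],
    [0,0,0],
    [0,0,0],
  ],
)

```text
time: 23.78
tool_pos: [0.6405, -0.0509, 0.1336]
tool_rot: [179.9, 0.2, 117.9]
ft_force: [6.6, -7.7, -2.0]
width: -0.004
```

```bash
python3 -c "
from h import *
st()"
```

```text
t 23.775 ux 0.1 uy -118.7 z 133.6 F ux 2.2 uy -9.9 z -2.0
```

Emit:
drive_tool(
  jaw=[0,0,0,0,0],
  delta_pos=[
    [-8,0,0],
    [-28,0,0],
    [-30,0,-20],
    [-30,0,-70],
    [-30,0,-115],
  ],
  angular=[
    [0,0,0],
    [0,0,0],
    [0,0,0],
    [0,0,0],
    [0,0,0],
  ],
)

```text
time: 24.4
tool_pos: [0.6534, -0.0761, 0.2496]
tool_rot: [-179.9, -0.1, 118.0]
ft_force: [0.5, 0.2, -0.2]
width: -0.0
```

Emit:
drive_tool(
  jaw=[0,0,0,0,0],
  delta_pos=[
    [14,0,0],
    [27,0,0],
    [27,0,0],
    [27,0,0],
    [27,0,0],
  ],
  angular=[
    [0,0,0],
    [0,0,0],
    [0,0,0],
    [0,0,0],
    [0,0,0],
  ],
)

```text
time: 25.02
tool_pos: [0.6409, -0.0522, 0.2479]
tool_rot: [-179.9, -0.0, 118.0]
ft_force: [0.5, -0.0, -0.2]
width: 0.001
```

```bash
python3 -c "
from h import *
st();wlook('w7')"
```

```text
t 25.025 ux -0.2 uy -120.1 z 247.9 F ux 0.4 uy -0.2 z -0.2
[ 0.64085082 -0.05216329  0.24786411] [-1.79946044e+02 -3.63005555e-03  1.17979789e+02] 25.025
```

View pics/w7z.png

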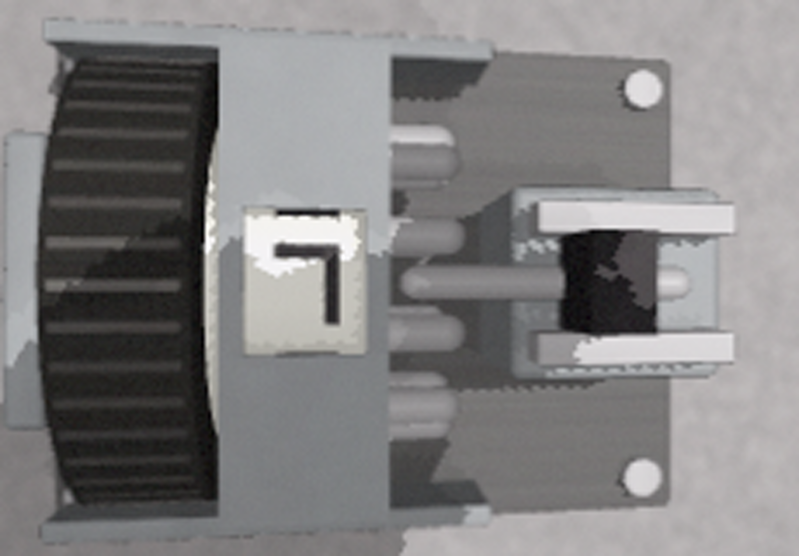

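```bash
python3 - <<'E'
from h import *
a=np.radians(27.95);y=np.array([-np.sin(a),np.cos(a)])
def U(tag,zx,z):
    c=json.load(open(tag+".json"));p=onz(c,[(284.,10+zx/.695/5)],z)[0];return 1e3*(p[:2]-[.5848,.0540])@y
for n,z,x4,x7 in [("win",.125,298,306),("hood edge",.125,384.5,390),("handle outer",.154,733,657),("handle inner top",.154,671,598),("nose",.120,473,401),("tail",.120,752,690)]:
    print(n,U("w4",x4,z),U("w7",x7,z),U("w7",x7,z)-U("w4",x4,z))
E
```

```text
win -37.70539202588415 -38.325741326488476 -0.6203493006043246
hood edge -56.370971404884536 -56.24629336060258 0.12467804428195706
handle outer -129.08394861283847 -109.89657436209627 19.187374250742195
handle inner top -115.11627844823734 -97.3087408214124 17.80753762682494
nose -76.6220426413679 -58.81913964474114 17.802902996626756
tail -145.40641556741437 -126.88208631608026 18.52432925133411
```

```bash
python3 -c "
from h import *
from station import env
snap('scene','s8')
a=cv2.imread('pics/scene0.png').astype(int);b=cv2.imread('pics/s8.png').astype(int)
d=abs(a-b).max(2);
for n,(x,y) in dict(bush=(258,218),roller=(346,224),nylon=(160,322),sprocket=(236,359),bracket=(323,141)).items(): print(n,d[y-14:y+14,x-14:x+14].mean())
env.finish_job();print(env.observe()['time'])"
```

```text
bush 28.692602040816325
roller 5.066326530612245
nylon 8.482142857142858
sprocket 5.301020408163265
bracket 72.6313775510204
the job is handed in; nothing more can be done
the job is handed in; nothing more can be done
```

View pics/s8.png

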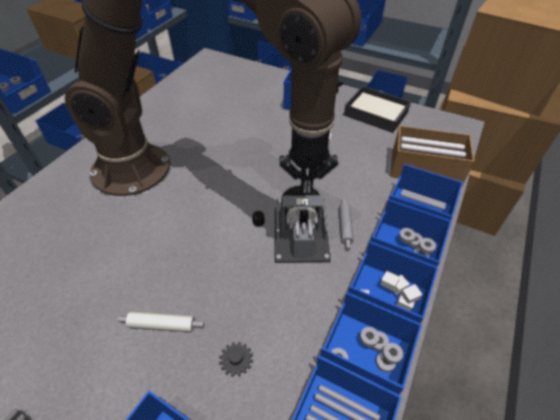

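I rolled the drum from 3 to 7 with three full strokes and one short one, then pushed the lock bolt in until it stopped. The gripper was drawn well clear before I handed the job in, at about 25 s.

- **Number:** in the last wrist picture the 7 sits about 0.5 mm from the window centre, roughly 0.01 rad.
- **Bolt:** the pictures put its travel at 17.8 to 19.2 mm depending on which edge I measured, against 19 mm nominal. I took it as home because the push force rose steadily to about 10 N, at roughly the buffer spring's rate. The bolt nose lay between the two dowels in the last wrist picture, and I made no second push to confirm.
- **Forces:** pressing on the drum was mostly 5 to 11 N. One approach touched it at about 12.8 N, above the 6 to 10 N aimed for but under the 18 N limit. The bolt push stayed at about 10 N. These are readings at the end of each move, so a brief peak in between would not show.
- **Loose parts:** in the last scene picture the bush, both rollers and the sprocket look unmoved. The automatic comparison with the first picture flagged the bush and the bracket. For the bush I put that down to the arm's shadow. The bracket is hidden behind the arm and the bearing is not clearly visible, so neither was confirmed at the end. The arm never worked near the bracket. The fingers passed within a few centimetres of the bearing, above its height.

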